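# Chill the fuller jar

## Task

Of the two look-alike closed jars in front of the chill block one is full of steel discs and the other part-used: weigh them in the hand, first lifting the left jar clear of the bench for a moment and setting it back down, then lifting the right one, and stand the heavier in whichever well of the block you can uncover, leaving the lighter standing on the bench. The sliding dust cover is caught on one side, and only trying it shows which: slide it the way it will go. Keep the jars upright, set them down rather than drop them, and do not disturb the other things on the bench.

Things in the scene. Friction and masses are not known exactly. Their poses are not given: they have to be found in the camera images.
- jar_left: closed opaque white jar on the bench, on the left (larger y): cylinder 52 mm across, 78 mm tall, then a grey cap 54 mm across up to 100 mm. Origin: centre of its underside, z up. Steel discs shut inside shift a few mm. The jars look the same; the full one weighs 0.53 to 0.68 kg, the part-used 0.25 to 0.31 kg, either may be on the left. Grip its top from above at any yaw, about 40 N.
- jar_right: closed opaque white jar on the bench, on the right (smaller y): cylinder 52 mm across, 78 mm tall, then a grey cap 54 mm across up to 100 mm. Origin: centre of its underside, z up. Steel discs shut inside shift a few mm. The jars look the same; the full one weighs 0.53 to 0.68 kg, the part-used 0.25 to 0.31 kg, either may be on the left. Grip its top from above at any yaw, about 40 N.
- block: fixed aluminium block, 110 (its x) x 210 (its y) x 50 mm high, origin at the centre of its underside; the robot is on its -x side. Two square wells, 76 x 76 mm, 38 mm deep, side by side along its y, walls 15 to 28 mm. With the cover slid its full travel one well is wholly open; a jar standing in it reaches 112 mm above the bench.
- well_plus (a point): centre of the floor of the well on the block's +y side, 12 mm above the bench
- well_minus (a point): centre of the floor of the well on the block's -y side, 12 mm above the bench
- cover (a joint): slide of the dust cover along the block's y in m, within 0.003 of 0 at the start (both wells covered), range -0.095 to 0.095. + uncovers the - well and the reverse. A hidden stop catches it 20 mm at most from 0 on one side, drawn at random; the other way it goes to the end against about 3 N and stays. 10 to 12 N tells. Plate 106 x 200 x 8 mm, top 60 mm above the bench; slid, it overhangs the block's end.
- cover_handle (a point): centre of the black upright grip on the middle of the cover: 70 mm along the block's x, 20 mm thick along the block's y, from 60 to 100 mm above the bench; this point is at 80 mm and moves with the cover. Axes as the block's.
- timer: bystander, leave alone: small grey kitchen-type timer, 50 x 30 x 20 mm, lying between the jars; origin under its centre
- tip_box: bystander, leave alone: pipette tip box, 120 x 82 x 56 mm, yellow foot and clear top; origin under its centre
- pipette: bystander, leave alone: black pipette lying down, about 230 mm long along its own x, 24 mm thick; origin under its centre
- media_bottle: bystander, leave alone: amber bottle with a blue cap, 72 mm across, 150 mm tall; origin under its centre
- beaker: bystander, leave alone: glass beaker, 72 mm across, 85 mm tall; origin under its centre
- dishes: bystander, leave alone: stack of three flat dishes, 92 mm across, 42 mm tall, behind the block; origin under its centre
Things that resemble listed ones, but are neither listed nor needed, are in the scene too. Leave any green, purple or red look-alike of the jar_left alone.

How it is judged:
On the way, in this order (a step that is already met when the one before it is completed fails the run):
1. the left jar is lifted clear of the bench (20 mm) for 0.3 s (height (world z) of jar_left above 0.02 m), for 0.3 s.
2. then, with the left jar set down again, the right jar is lifted clear (20 mm) for 0.3 s (height (world z) of jar_right above 0.02 m and height (world z) of jar_left below 0.006 m), for 0.3 s.
At the end, for the whole second after the job is handed in: The heavier jar (over 4 N on the block) stands in a well: within 22 mm of its centre, underside under 16 mm above the bench; the lighter stands on the bench (underside within 4 mm of it); both tilted under 0.1 rad, at rest and released (((contact force between jar_left and block above 4 N and (horizontal distance between jar_left and well_plus below 0.022 m or horizontal distance between jar_left and well_minus below 0.022 m) and z of jar_left in the frame of block below 0.016 m and angle between each of jar_left, jar_right's own z axis and vertical below 0.1 rad and linear speed of each of jar_left, jar_right below 0.02 m/s and contact force between the fingers and jar_left below 0.1 N and height (world z) of jar_right between -0.004 and 0.004 m and contact force between the fingers and jar_right below 0.1 N) or (contact force between jar_right and block above 4 N and (horizontal distance between jar_right and well_plus below 0.022 m or horizontal distance between jar_right and well_minus below 0.022 m) and z of jar_right in the frame of block below 0.016 m and angle between each of jar_right, jar_left's own z axis and vertical below 0.1 rad and linear speed of each of jar_right, jar_left below 0.02 m/s and contact force between the fingers and jar_right below 0.1 N and height (world z) of jar_left between -0.004 and 0.004 m and contact force between the fingers and jar_left below 0.1 N))); the robot touches nothing.
It fails at once if a jar is tipped by more than 0.5 rad (angle between any of jar_left, jar_right's own z axis and vertical above 0.5 rad).
It fails at once if a jar is dropped (moves faster than 0.6 m/s out of the gripper) ((linear speed of jar_left above 0.6 m/s and contact force between the fingers and jar_left below 0.1 N) or (linear speed of jar_right above 0.6 m/s and contact force between the fingers and jar_right below 0.1 N)).
It fails at once if a bystander is moved by more than 40 mm (distance of any of timer, tip_box, pipette, media_bottle, beaker, dishes from where it was at the start of the episode above 0.04 m).
It also fails if it takes over 61 s, if anything falls off the work surface, if the arm or the gripper's body presses on something with over 40 N, if the wrist force passes 120 N, or if a joint passes its speed limit or range.

## Robot

A 6-joint arm with a two-finger parallel gripper is mounted at the origin on the work surface. World frame = base frame: x ahead of the robot, y to its left, z up, the work surface at z = 0. Lengths are in m, angles in rad, forces in N, time in s.
With the tool pointing down it reaches from about 0.35 to 0.85 m from the base axis. Payload 8.1 kg.
Tool frame: the origin (TCP) lies between the finger pads; the fingertips stand 11 mm ahead of it and the grasp point (between the pads) lies 8 mm behind it (robot.tips_ahead is the distance from the TCP to the fingertips, in m); z points along the fingers, y is the line along which they close (so a half turn about z gives the same grasp; the last joint's range is limited). The gripper opens to 93 mm and grips with 3 to 60 N. Pads are 15 mm wide; open, the fingers measure 128 mm over their backs; the gripper's body (75 mm by 188 mm) begins 65 mm behind the grasp point.
Start: joints at [-1.368, 0.13, 1.488, -0, 1.523, -0.085], TCP at [0.17, -0.575, 0.23] pointing down, gripper open.
Joint ranges: [-2.96, 2.96], [-0.89, 2.26], [0.02, 2.5], [-1.34, 4.48], [0, 2.73], [-2.66, 2.66]. Speed limits (rad/s): [2.39, 2.39, 2.79, 3.14, 3.14, 3.14].

## Interface

Orientations are given as a rotation vector (axis times angle).
In Python, from plant import robot gives the robot as it stands. The module is installed in compiled form; this text tells all that it offers.
- The arm moves only by the tool move_arm, never from a script. Its argument "deltas" is one flat list of numbers, 7 for each row, row after row: the shift along the tool's x, y, z in m, then the turn, a rotation vector about the tool's x, y, z in rad, then the opening, from 0 (shut) to 1 (fully open). A call has 1 to 12 rows; each row is the pose to reach, as a shift and turn from the pose commanded when the call began, along the tool's axes at that moment; what a row does not reach only later rows make up. A row lasts 1/8 s, in which the tool goes at most 62.5 mm and 10.7 degrees, less where a joint would pass 70% of its speed; a pose out of reach is approached as far as the arm can. A call with a gripper value outside its range is refused whole. The fingers move at their own pace and stop on an object; "squeeze" is the grip in N (left out, the last holds). Time passes only in rows, so rows that repeat a pose let the fingers close. It gives the time, the measured TCP pose, the force, the opening and the grip force at its end, in the units of the state.
- robot.read_state(): the state, without advancing time (a new reading comes with each control period).
- robot.read_camera(name): name is "scene" or "top" or "wrist"; returns (picture, depth): 384x512x3 uint8, red, green, blue; 384x512 float32, m along the optical axis (not along the pixel's ray), 0 where there is no reading.
- robot.camera_model(name): a dict with "K" (3x3 intrinsics, pixels), "R" (3x3) and "t" (3): a world point X has camera coordinates R X + t; the wrist camera has in their place "tool_from_camera" (4x4, takes a point from camera to tool coordinates, whose origin is the TCP and whose axes are the flange's). Camera axes: x right, y down, z forward; pixel columns grow to the right and rows downward; lengths in m; the calibration is good to about 2 mm. A picture is of the moment at which its call begins: read the wrist's pose just before it. camera_model takes no time and is no camera call.
- robot.close_job(): hands the job in; it is judged then, once.
Trained networks look in the newest picture that a camera, given by its name, has taken for a name from the list of things; names that differ only in an ending like _2 or _b are one class to them, and where a whole thing is asked for, a point or a joint stands for the part that bears it (a point fixed in the world has none). Each returns a list of dicts, best first, with "confidence" (0 to 1); they miss things now and then, are a little off and sometimes report something else, mostly with a low value. They report only what shows in the picture. A call takes as long as a camera call. They do not tell look-alikes from the thing itself.
- robot.recognise(camera, label): "uv" ([column, row] in pixels, amid what is visible of it).
The state is a dict: "t": time; "q": joint angles; "dq": joint speeds; "joint_torque": joint torques, N m; "tool_pos": TCP position; "orientation": TCP orientation; "force": force on the tool from outside, world axes, zero at the start; "wrist_torque": the same for the moment, N m; "opening": finger opening in m; "gripper_force": force on a finger pad.
Only numpy, scipy, OpenCV 4.12 (cv2) and the standard library are available. Lean on these libraries where they do the work, as an engineer would, in place of code of your own. Each camera call takes 0.05 s, during which the arm holds its last target. There are 200 camera calls.

## Working session

There is one attempt and no reset: what is moved stays moved. The work goes in short steps, Python scripts to look and compute and a tool call to move; the robot and the scene stay as the last step left them, time stands still between calls to the robot, and variables do not carry over. Pictures are saved under pics/ and viewed, at most 10 in all, crops included, and the job is handed in when it is done.

Besides the shell and the picture viewer there is one more tool, called after "Emit:" as name(argument=value, ...) on one line, values as JSON. move_arm: Moves the arm, as the interface text tells. Its arguments: {"type":"object","properties":{"deltas":{"type":"array","items":{"type":"number"}},"squeeze":{"type":"number"}},"required":["deltas"]}

```bash
mkdir -p pics
cat > h.py <<'E'
import numpy as np, cv2
from plant import robot
from scipy.spatial.transform import Rotation as R
def world(cam,uv,depth,st=None):
    m=robot.camera_model(cam);K=m["K"];u,v=int(round(uv[0])),int(round(uv[1]))
    w=depth[max(v-2,0):v+3,max(u-2,0):u+3];w=w[w>0];d=np.median(w) if w.size else np.nan
    c=np.linalg.inv(K)@np.array([uv[0],uv[1],1])*d
    if cam=="wrist":
        T=m["tool_from_camera"];p=T[:3,:3]@c+T[:3,3]
        return R.from_rotvec(st["orientation"]).as_matrix()@p+st["tool_pos"]
    return np.asarray(m["R"]).T@(c-np.asarray(m["t"]))
E
python3 - <<'E'
from h import *
s=robot.read_state();print({k:np.round(v,3) for k,v in s.items()})
D={}
for c in("top","scene"):
    im,d=robot.read_camera(c);cv2.imwrite(f"pics/{c}0.png",im[:,:,::-1]);D[c]=d;np.save(f"{c}0.npy",d)
for l in["jar_left","block","cover","cover_handle","timer","tip_box","pipette","media_bottle","beaker","dishes"]:
    for c in("top",):
        for r in robot.recognise(c,l): print(l,c,np.round(r["uv"]),round(r["confidence"],2),np.round(world(c,r["uv"],D[c]),3))
E
```

```text
{'t': np.float64(0.0), 'q': array([-1.368,  0.131,  1.489, -0.   ,  1.523, -0.085]), 'dq': array([ 0.001,  0.001,  0.   , -0.   ,  0.   ,  0.   ]), 'joint_torque': array([ 2.0000e-03, -5.5983e+01, -4.9176e+01,  7.7000e-02,  3.5000e-02,
       -0.0000e+00]), 'tool_pos': array([ 0.17 , -0.575,  0.229]), 'orientation': array([-3.107, -0.45 ,  0.   ]), 'force': array([-0.258,  0.657,  0.24 ]), 'wrist_torque': array([0.006, 0.015, 0.037]), 'gripper_force': np.float64(0.0), 'opening': np.float64(0.093)}
jar_left top [208. 248.] 0.8 [0.414 0.115 0.1  ]
jar_left top [177. 211.] 0.71 [0.499 0.197 0.101]
jar_left top [174. 273.] 0.71 [0.351 0.192 0.099]
jar_left top [209. 285.] 0.66 [0.328 0.108 0.101]
block top [320. 239.] 0.21 [ 0.447 -0.153  0.099]
cover top [242. 168.] 0.82 [0.615 0.046 0.1  ]
cover_handle top [246. 169.] 0.56 [0.621 0.037 0.061]
cover_handle top [240. 169.] 0.49 [0.612 0.05  0.1  ]
timer top [254. 246.] 0.62 [0.43  0.007 0.021]
tip_box top [ 94. 199.] 0.88 [0.528 0.418 0.056]
tip_box top [257. 247.] 0.45 [0.426 0.    0.018]
pipette top [136. 246.] 0.66 [0.417 0.31  0.023]
media_bottle top [417. 189.] 0.91 [ 0.578 -0.385  0.107]
beaker top [401. 245.] 0.86 [ 0.45  -0.376  0.005]
dishes top [258. 111.] 0.94 [0.787 0.013 0.041]
```

View pics/top0.png

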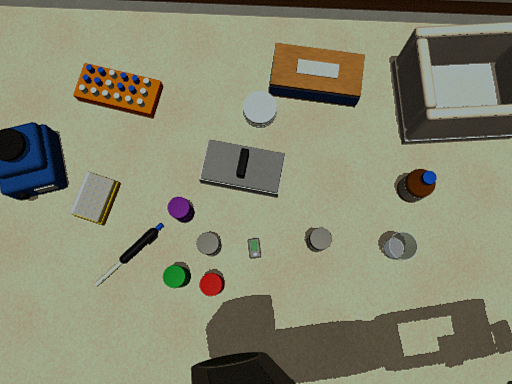

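View pics/scene0.png

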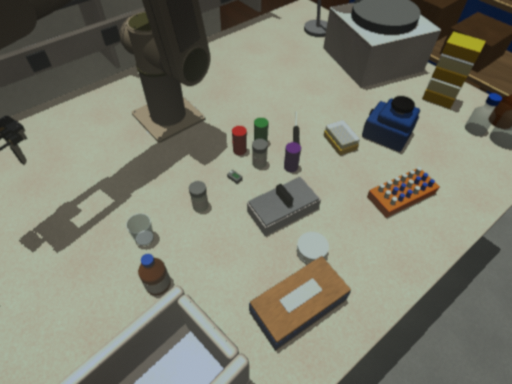

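The grey-capped jars are at top (208,243) and (320,239). The purple (180,209), green (176,276) and red (211,285) ones are look-alikes. The handle is at (243,163), with the timer between the jars at (254,248). Next I fit the shapes from depth and check a close crop.

Run:
```python
from h import *
im=cv2.imread("pics/top0.png");d=np.load("top0.npy")
m=robot.camera_model("top");v,u=np.mgrid[:384,:512]
P=np.stack([u,v,np.ones_like(u)],-1)@np.linalg.inv(m["K"]).T*d[...,None]
W=(P-np.asarray(m["t"]))@np.asarray(m["R"])
def reg(a,b,c,e,z0,z1):
    k=np.zeros(d.shape,bool);k[b:e,a:c]=1;k&=(W[...,2]>z0)&(W[...,2]<z1);return W[k]
for n,b in dict(left=(192,228,226,262),right=(300,222,340,256),purple=(160,192,196,228),green=(160,260,192,294),red=(197,268,226,300)).items():
    p=reg(*b,.09,.11);print(n,np.round((p.min(0)+p.max(0))/2,3),len(p),np.round(np.ptp(p,axis=0),3))
for n,z in dict(plate=(.05,.07),handle=(.09,.11)).items():
    p=reg(190,130,295,200,*z);r=cv2.minAreaRect(p[:,:2].astype(np.float32));print(n,np.round(r[0],4),np.round(r[1],3),r[2],len(p))
p=reg(240,230,270,262,.01,.04);print("timer",cv2.minAreaRect(p[:,:2].astype(np.float32)))
cv2.imwrite("pics/crop.png",cv2.resize(im[130:305,150:350],None,fx=4,fy=3.4))
# tool axes now and errors
s=robot.read_state();M=R.from_rotvec(s["orientation"]).as_matrix();print(np.round(M,3))
```

```text
left [0.425 0.118 0.099] 395 [0.053 0.051 0.014]
right [ 0.448 -0.152  0.098] 395 [0.051 0.053 0.015]
purple [0.509 0.196 0.098] 387 [0.052 0.053 0.015]
green [0.344 0.193 0.098] 420 [0.052 0.052 0.016]
red [0.329 0.106 0.099] 416 [0.051 0.052 0.014]
plate [0.6309 0.0479] [0.21  0.109] 81.4601821899414 2938
handle [0.6309 0.0457] [0.02 0.07] 81.41973876953125 226
timer ((0.4250693917274475, 0.007696729153394699), (0.050002288073301315, 0.029740260913968086), 9.768494606018066)
[[ 0.959  0.284  0.   ]
 [ 0.284 -0.959  0.   ]
 [ 0.    -0.    -1.   ]]
```

View pics/crop.png

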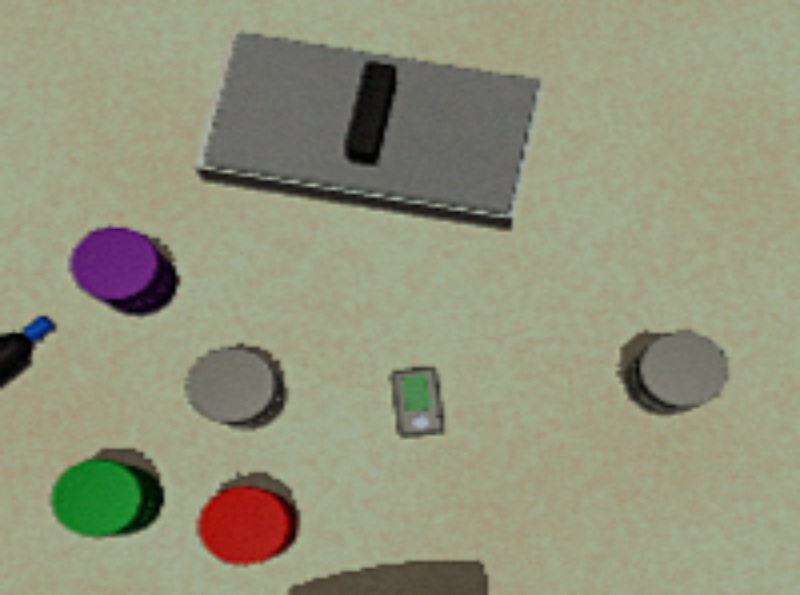

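The crop shows the two plain grey-capped jars, at crop (235,385) and (683,370), with the coloured look-alikes beside the left one. I'll do the cover first, so the block yaw (about -0.15 rad) sets the approach.

```bash
cat >> h.py <<'E'
def go(x,y,z,yaw=None,s=None):
    s=s or robot.read_state();M=R.from_rotvec(s["orientation"]).as_matrix()
    r=np.zeros(3)
    if yaw is not None:
        c,n=np.cos(yaw),np.sin(yaw);T=np.array([[c,n,0],[n,-c,0],[0,0,-1]]);r=R.from_matrix(M.T@T).as_rotvec()
    print("go",(x,y,z),np.round(M.T@(np.array([x,y,z])-s["tool_pos"]),4),np.round(r,3))
E
python3 -c "
from h import *
go(.631,.046,.2,-.149)"
```

```text
go (0.631, 0.046, 0.2) [ 0.6181 -0.465   0.0297] [-0.    -0.     0.437]
```

Emit:
move_arm(deltas=[0.618, -0.465, 0.03, 0, 0, 0.437, 1, 0.618, -0.465, 0.03, 0, 0, 0.437, 1, 0.618, -0.465, 0.03, 0, 0, 0.437, 1, 0.618, -0.465, 0.03, 0, 0, 0.437, 1, 0.618, -0.465, 0.03, 0, 0, 0.437, 1, 0.618, -0.465, 0.03, 0, 0, 0.437, 1, 0.618, -0.465, 0.03, 0, 0, 0.437, 1, 0.618, -0.465, 0.03, 0, 0, 0.437, 1, 0.618, -0.465, 0.03, 0, 0, 0.437, 1, 0.618, -0.465, 0.03, 0, 0, 0.437, 1, 0.618, -0.465, 0.03, 0, 0, 0.437, 1, 0.618, -0.465, 0.03, 0, 0, 0.437, 1], squeeze=30)

```text
t: 2.1
tool_pos: [0.6169, 0.0274, 0.2008]
orientation: [3.133, -0.234, 0.001]
force: [0.5, -0.6, 0.6]
opening: 0.0931
gripper_force: 0.0
```

```bash
python3 -c "
from h import *
s=robot.read_state();print(s['t'],s['tool_pos'],s['q'],s['force'])
go(.631,.046,.077,-.149)"
```

```text
2.1 [0.61688646 0.02740361 0.20079351] [-3.85276799e-02  1.90645532e-01  1.47413465e+00 -1.51857052e-04
  1.47611793e+00  1.68134844e+00] [ 0.45098298 -0.58163548  0.64453693]
go (0.631, 0.046, 0.077) [ 0.0111 -0.0205  0.1238] [ 0.    -0.001 -0.   ]
```

Emit:
move_arm(deltas=[0.011, -0.02, 0.02, 0, 0, 0, 1, 0.011, -0.02, 0.06, 0, 0, 0, 1, 0.011, -0.02, 0.1, 0, 0, 0, 1, 0.011, -0.02, 0.123, 0, 0, 0, 1, 0.011, -0.02, 0.123, 0, 0, 0, 0.5, 0.011, -0.02, 0.123, 0, 0, 0, 0.1, 0.011, -0.02, 0.123, 0, 0, 0, 0.1, 0.011, -0.02, 0.123, 0, 0, 0, 0.1, 0.011, -0.02, 0.123, 0, 0, 0, 0.1], squeeze=30)

```text
t: 3.22
tool_pos: [0.63, 0.0437, 0.0783]
orientation: [-3.133, 0.234, -0.002]
force: [0.4, 0.6, -0.2]
opening: 0.0477
gripper_force: 0.0
```

Still closing; add rows, then try a small slide towards the -tool y (block +y).

Emit:
move_arm(deltas=[0, 0, 0, 0, 0, 0, 0.1, 0, 0, 0, 0, 0, 0, 0.1, 0, 0, 0, 0, 0, 0, 0.1, 0, 0, 0, 0, 0, 0, 0.1])

```text
t: 3.72
tool_pos: [0.6296, 0.044, 0.0776]
orientation: [-3.132, 0.234, 0.0]
force: [-0.2, 1.9, 0.2]
opening: 0.0201
gripper_force: 30.0
```

Emit:
move_arm(deltas=[0, -0.008, 0, 0, 0, 0, 0.1, 0, -0.016, 0, 0, 0, 0, 0.1, 0, -0.024, 0, 0, 0, 0, 0.1, 0, -0.028, 0, 0, 0, 0, 0.1])

```text
t: 4.22
tool_pos: [0.6338, 0.072, 0.0776]
orientation: [3.133, -0.233, -0.0]
force: [-1.1, -3.3, 1.1]
opening: 0.0199
gripper_force: 30.0
```

28 mm against 3 N, which is beyond where the stop could be, so + is free. Slide it the rest of the way.

Emit:
move_arm(deltas=[0, -0.015, 0, 0, 0, 0, 0.1, 0, -0.03, 0, 0, 0, 0, 0.1, 0, -0.045, 0, 0, 0, 0, 0.1, 0, -0.058, 0, 0, 0, 0, 0.1, 0, -0.064, 0, 0, 0, 0, 0.1, 0, -0.067, 0, 0, 0, 0, 0.1, 0, -0.067, 0, 0, 0, 0, 0.1])

```text
t: 5.1
tool_pos: [0.6437, 0.1383, 0.0776]
orientation: [-3.132, 0.234, 0.0]
force: [-1.8, 1.7, -0.4]
opening: 0.0198
gripper_force: 30.0
```

Emit:
move_arm(deltas=[0, -0.002, 0, 0, 0, 0, 0.1, 0, -0.003, 0, 0, 0, 0, 0.1])

```text
t: 5.35
tool_pos: [0.644, 0.1402, 0.0775]
orientation: [3.132, -0.235, -0.001]
force: [-3.8, -2.9, 2.0]
opening: 0.0198
gripper_force: 30.0
```

Emit:
move_arm(deltas=[0, 0, 0, 0, 0, 0, 0.5, 0, 0, 0, 0, 0, 0, 0.6, 0, 0, 0, 0, 0, 0, 0.6, 0, 0, -0.02, 0, 0, 0, 0.8, 0, 0, -0.07, 0, 0, 0, 1, 0, 0, -0.125, 0, 0, 0, 1, 0, 0, -0.125, 0, 0, 0, 1])

```text
t: 6.22
tool_pos: [0.6481, 0.1412, 0.2118]
orientation: [-3.13, 0.234, -0.02]
force: [0.5, 0.0, 0.5]
opening: 0.0852
gripper_force: 0.0
```

Run:
```python
from h import *
s=robot.read_state();print(s['t'],s['tool_pos'],s['q'],s['force'],s['opening'])
go(.425,.118,.2,0.)
im,d=robot.read_camera("top");cv2.imwrite("pics/t1.png",cv2.resize(im[120:300,150:350,::-1],None,fx=4,fy=3.3))
m=robot.camera_model("top");v,u=np.mgrid[:384,:512]
P=np.stack([u,v,np.ones_like(u)],-1)@np.linalg.inv(m["K"]).T*d[...,None]
W=(P-np.asarray(m["t"]))@np.asarray(m["R"])
B=(W[...,:2]-[.631,.046])@np.array([[.989,.148],[-.148,.989]])
k=(abs(B[...,0])<.045)&(B[...,1]<0)&(B[...,1]>-.1)&(W[...,2]>.005)&(W[...,2]<.02)&(d>0)
b=B[k];print(k.sum(),b.min(0),b.max(0),W[k].mean(0))
```

```text
6.225 [0.648061   0.14115884 0.21183316] [1.37176692e-01 2.95394209e-01 1.33227136e+00 3.41463667e-05
 1.50077162e+00 1.85711256e+00] [0.49682363 0.01151236 0.48951459] 0.08521779563544121
go (0.425, 0.118, 0.2) [-0.2173  0.0561  0.0089] [-0.003 -0.013 -0.149]
744 [-0.02993729 -0.08819287] [ 0.04029087 -0.01130242] [ 0.62903919 -0.00378491  0.0117231 ]
```

View pics/t1.png

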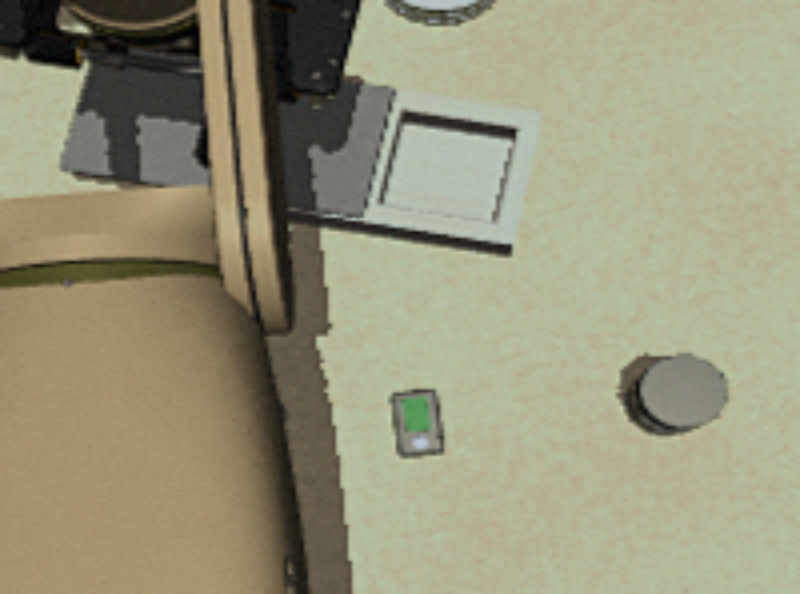

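The -y well is fully open, at crop (450,165), with its centre about (0.625,-0.005). On to the left jar.

Emit:
move_arm(deltas=[-0.217, 0.056, 0.009, 0, -0.013, -0.149, 1, -0.217, 0.056, 0.009, 0, -0.013, -0.149, 1, -0.217, 0.056, 0.009, 0, -0.013, -0.149, 1, -0.217, 0.056, 0.009, 0, -0.013, -0.149, 1, -0.217, 0.056, 0.009, 0, -0.013, -0.149, 1])

```text
t: 6.9
tool_pos: [0.4187, 0.1173, 0.1925]
orientation: [-3.141, -0.0, 0.023]
force: [-0.1, 0.6, 0.2]
opening: 0.0929
gripper_force: 0.0
```

Run:
```python
from h import *
robot.read_camera("top")
s=robot.read_state()
im,d=robot.read_camera("wrist");cv2.imwrite("pics/w1.png",im[:,:,::-1]);m=robot.camera_model("wrist")
v,u=np.mgrid[:384,:512]
P=np.stack([u,v,np.ones_like(u)],-1)@np.linalg.inv(m["K"]).T*d[...,None]
T=m["tool_from_camera"];W=(P@T[:3,:3].T+T[:3,3])@R.from_rotvec(s["orientation"]).as_matrix().T+s["tool_pos"]
k=(d>0)&(abs(W[...,2]-.1)<.006)&(np.hypot(W[...,0]-.425,W[...,1]-.118)<.04);p=W[k]
print(s['t'],s['tool_pos'],s['q'],k.sum(),p.min(0),p.max(0),(p.min(0)+p.max(0))/2)
go(.425,.118,.081,0.)
```

```text
6.95 [0.42045895 0.1174369  0.19322216] [ 0.1523482  -0.29545855  1.95711408  0.00292338  1.49260766  1.72281701] 3917 [0.39963745 0.09258317 0.09401122] [0.45265921 0.14573664 0.10210419] [0.42614833 0.1191599  0.09805771]
go (0.425, 0.118, 0.081) [ 0.005  -0.0004  0.1125] [-0.001  0.012 -0.   ]
```

View pics/w1.png

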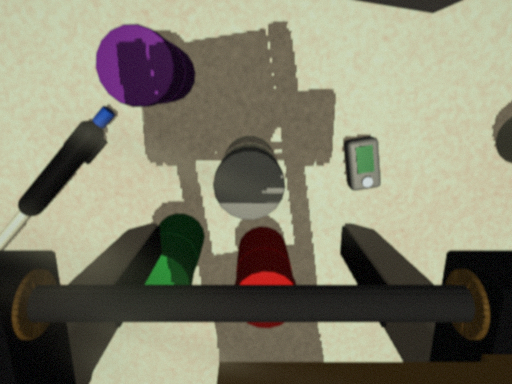

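The wrist view shows the grey jar at (250,180) between the fingers, with green and red below it, clear of the finger paths.

Emit:
move_arm(deltas=[0.006, -0.002, 0.01, 0, 0.012, 0, 1, 0.006, -0.002, 0.03, 0, 0.012, 0, 1, 0.006, -0.002, 0.05, 0, 0.012, 0, 1, 0.006, -0.002, 0.06, 0, 0.012, 0, 1, 0.006, -0.002, 0.06, 0, 0.012, 0, 1])

```text
t: 7.62
tool_pos: [0.4262, 0.1194, 0.1325]
orientation: [-3.141, 0.0, 0.005]
force: [-0.8, 0.8, 0.2]
opening: 0.0929
gripper_force: 0.0
```

Run:
```python
from h import *
s=robot.read_state();print(s['tool_pos'])
go(.426,.119,.081,0.)
```

```text
[0.42622289 0.11943859 0.13245199]
go (0.426, 0.119, 0.081) [-0.0001  0.0005  0.0515] [-0.001  0.003 -0.   ]
```

Emit:
move_arm(deltas=[0, 0, 0.02, 0, 0, 0, 1, 0, 0, 0.04, 0, 0, 0, 1, 0, 0, 0.051, 0, 0, 0, 1, 0, 0, 0.051, 0, 0, 0, 0.8, 0, 0, 0.051, 0, 0, 0, 0.5, 0, 0, 0.051, 0, 0, 0, 0.4, 0, 0, 0.051, 0, 0, 0, 0.4, 0, 0, 0.051, 0, 0, 0, 0.4, 0, 0, 0.051, 0, 0, 0, 0.4], squeeze=40)

```text
t: 8.75
tool_pos: [0.4268, 0.1195, 0.083]
orientation: [-3.141, 0.0, 0.0]
force: [-0.7, -2.1, 3.8]
opening: 0.0533
gripper_force: 40.0
```

Emit:
move_arm(deltas=[0, 0, 0, 0, 0, 0, 0.4, 0, 0, -0.006, 0, 0, 0, 0.4, 0, 0, -0.018, 0, 0, 0, 0.4, 0, 0, -0.03, 0, 0, 0, 0.4, 0, 0, -0.04, 0, 0, 0, 0.4, 0, 0, -0.04, 0, 0, 0, 0.4, 0, 0, -0.04, 0, 0, 0, 0.4, 0, 0, -0.04, 0, 0, 0, 0.4, 0, 0, -0.04, 0, 0, 0, 0.4, 0, 0, -0.04, 0, 0, 0, 0.4])

```text
t: 10.0
tool_pos: [0.4263, 0.1195, 0.1223]
orientation: [-3.141, 0.0, 0.002]
force: [-0.1, -0.3, -5.9]
opening: 0.0535
gripper_force: 40.0
```

-5.9 N suggests the left jar is the full one. Set it down gently.

Emit:
move_arm(deltas=[0, 0, 0.012, 0, 0, 0, 0.4, 0, 0, 0.024, 0, 0, 0, 0.4, 0, 0, 0.032, 0, 0, 0, 0.4, 0, 0, 0.037, 0, 0, 0, 0.4, 0, 0, 0.039, 0, 0, 0, 0.4, 0, 0, 0.04, 0, 0, 0, 0.4, 0, 0, 0.04, 0, 0, 0, 0.4])

```text
t: 10.88
tool_pos: [0.4269, 0.1196, 0.083]
orientation: [-3.141, 0.0, -0.0]
force: [0.8, 0.3, -4.8]
opening: 0.053
gripper_force: 40.0
```

Emit:
move_arm(deltas=[0, 0, 0, 0, 0, 0, 0.7, 0, 0, 0, 0, 0, 0, 0.9, 0, 0, 0, 0, 0, 0, 1, 0, 0, 0, 0, 0, 0, 1, 0, 0, -0.03, 0, 0, 0, 1, 0, 0, -0.06, 0, 0, 0, 1, 0, 0, -0.09, 0, 0, 0, 1])

```text
t: 11.75
tool_pos: [0.4264, 0.1194, 0.1735]
orientation: [-3.141, 0.0, 0.002]
force: [0.5, 0.3, -0.4]
opening: 0.0928
gripper_force: 0.0
```

Run:
```python
from h import *
s=robot.read_state();print(s['tool_pos'],s['t'])
go(.448,-.152,.16,0.)
```

```text
[0.42642623 0.11944788 0.17349107] 11.75
go (0.448, -0.152, 0.16) [0.0216 0.2715 0.0132] [-0.001  0.001 -0.   ]
```

Emit:
move_arm(deltas=[0.022, 0.271, 0.013, 0, 0, 0, 1, 0.022, 0.271, 0.013, 0, 0, 0, 1, 0.022, 0.271, 0.013, 0, 0, 0, 1, 0.022, 0.271, 0.013, 0, 0, 0, 1, 0.022, 0.271, 0.013, 0, 0, 0, 1, 0.022, 0.271, 0.013, 0, 0, 0, 1, 0.022, 0.271, 0.013, 0, 0, 0, 1])

```text
t: 12.62
tool_pos: [0.4484, -0.1508, 0.1592]
orientation: [-3.14, 0.0, 0.002]
force: [0.5, 0.3, -0.4]
opening: 0.0929
gripper_force: 0.0
```

Run:
```python
from h import *
s=robot.read_state()
im,d=robot.read_camera("wrist");m=robot.camera_model("wrist")
v,u=np.mgrid[:384,:512]
P=np.stack([u,v,np.ones_like(u)],-1)@np.linalg.inv(m["K"]).T*d[...,None]
T=m["tool_from_camera"];W=(P@T[:3,:3].T+T[:3,3])@R.from_rotvec(s["orientation"]).as_matrix().T+s["tool_pos"]
k=(d>0)&(abs(W[...,2]-.1)<.006)&(np.hypot(W[...,0]-.448,W[...,1]+.152)<.04);p=W[k]
print(s['t'],s['tool_pos'],k.sum(),(p.min(0)+p.max(0))/2,np.ptp(p,axis=0))
go(.449,-.151,.081,0.)
im,d=robot.read_camera("top");cv2.imwrite("pics/t2.png",im[:,:,::-1]);np.save("t2.npy",d)
```

```text
12.625 [ 0.44838782 -0.15082199  0.15918521] 5029 [ 0.44923613 -0.15320823  0.09808149] [0.05306561 0.05325979 0.00815937]
go (0.449, -0.151, 0.081) [0.0006 0.0006 0.0783] [-0.001  0.001  0.001]
```

Emit:
move_arm(deltas=[0.001, 0.002, 0.03, 0, 0, 0, 1, 0.001, 0.002, 0.06, 0, 0, 0, 1, 0.001, 0.002, 0.077, 0, 0, 0, 1, 0.001, 0.002, 0.077, 0, 0, 0, 1, 0.001, 0.002, 0.077, 0, 0, 0, 0.8, 0.001, 0.002, 0.077, 0, 0, 0, 0.5, 0.001, 0.002, 0.077, 0, 0, 0, 0.4, 0.001, 0.002, 0.077, 0, 0, 0, 0.4, 0.001, 0.002, 0.077, 0, 0, 0, 0.4, 0.001, 0.002, 0.077, 0, 0, 0, 0.4], squeeze=40)

```text
t: 13.98
tool_pos: [0.4496, -0.1535, 0.0825]
orientation: [-3.141, 0.0, 0.001]
force: [0.1, -0.4, 2.8]
opening: 0.0535
gripper_force: 40.0
```

Emit:
move_arm(deltas=[0, 0, 0, 0, 0, 0, 0.4, 0, 0, -0.006, 0, 0, 0, 0.4, 0, 0, -0.018, 0, 0, 0, 0.4, 0, 0, -0.03, 0, 0, 0, 0.4, 0, 0, -0.04, 0, 0, 0, 0.4, 0, 0, -0.04, 0, 0, 0, 0.4, 0, 0, -0.04, 0, 0, 0, 0.4, 0, 0, -0.04, 0, 0, 0, 0.4, 0, 0, -0.04, 0, 0, 0, 0.4, 0, 0, -0.04, 0, 0, 0, 0.4])

```text
t: 15.22
tool_pos: [0.4493, -0.1534, 0.122]
orientation: [-3.14, 0.0, 0.002]
force: [-0.1, 0.9, -2.4]
opening: 0.0535
gripper_force: 40.0
```

The right jar weighs 2.4 N, so the left is the full one. Set the right one back down.

Emit:
move_arm(deltas=[0, 0, 0.012, 0, 0, 0, 0.4, 0, 0, 0.024, 0, 0, 0, 0.4, 0, 0, 0.032, 0, 0, 0, 0.4, 0, 0, 0.037, 0, 0, 0, 0.4, 0, 0, 0.039, 0, 0, 0, 0.4, 0, 0, 0.0405, 0, 0, 0, 0.4, 0, 0, 0.0405, 0, 0, 0, 0.4])

```text
t: 16.1
tool_pos: [0.45, -0.1535, 0.0825]
orientation: [-3.141, 0.0, -0.001]
force: [-0.6, 1.0, 1.7]
opening: 0.0536
gripper_force: 40.0
```

Emit:
move_arm(deltas=[0, 0, 0, 0, 0, 0, 0.7, 0, 0, 0, 0, 0, 0, 0.9, 0, 0, 0, 0, 0, 0, 1, 0, 0, 0, 0, 0, 0, 1, 0, 0, -0.03, 0, 0, 0, 1, 0, 0, -0.06, 0, 0, 0, 1, 0, 0, -0.09, 0, 0, 0, 1])

```text
t: 16.98
tool_pos: [0.4493, -0.1535, 0.1726]
orientation: [-3.141, 0.0, 0.002]
force: [-0.3, -0.3, 0.6]
opening: 0.0931
gripper_force: 0.0
```

Run:
```python
from h import *
s=robot.read_state();print(s['tool_pos'],s['t'])
go(.426,.119,.16,0.)
```

```text
[ 0.44930892 -0.15347731  0.17261058] 16.975
go (0.426, 0.119, 0.16) [-0.0233 -0.2725  0.0129] [-0.001  0.001 -0.   ]
```

Emit:
move_arm(deltas=[-0.023, -0.273, 0.013, 0, 0, 0, 1, -0.023, -0.273, 0.013, 0, 0, 0, 1, -0.023, -0.273, 0.013, 0, 0, 0, 1, -0.023, -0.273, 0.013, 0, 0, 0, 1, -0.023, -0.273, 0.013, 0, 0, 0, 1, -0.023, -0.273, 0.013, 0, 0, 0, 1, -0.023, -0.273, 0.013, 0, 0, 0, 1])

```text
t: 17.85
tool_pos: [0.4266, 0.1189, 0.1591]
orientation: [-3.141, 0.0, 0.002]
force: [0.5, 0.7, 0.5]
opening: 0.0928
gripper_force: 0.0
```

Run:
```python
from h import *
s=robot.read_state()
im,d=robot.read_camera("wrist");m=robot.camera_model("wrist")
v,u=np.mgrid[:384,:512]
P=np.stack([u,v,np.ones_like(u)],-1)@np.linalg.inv(m["K"]).T*d[...,None]
T=m["tool_from_camera"];W=(P@T[:3,:3].T+T[:3,3])@R.from_rotvec(s["orientation"]).as_matrix().T+s["tool_pos"]
k=(d>0)&(abs(W[...,2]-.1)<.006)&(np.hypot(W[...,0]-.426,W[...,1]-.119)<.04);p=W[k]
print(s['t'],s['tool_pos'],k.sum(),(p.min(0)+p.max(0))/2,np.ptp(p,axis=0))
go(.426,.119,.082,0.)
```

```text
17.85 [0.42661198 0.11885527 0.15905842] 5018 [0.42628467 0.11900809 0.09804416] [0.05336742 0.05326999 0.00792028]
go (0.426, 0.119, 0.082) [-0.0006 -0.0004  0.0771] [-0.001  0.001 -0.001]
```

Emit:
move_arm(deltas=[0, 0, 0.03, 0, 0, 0, 1, 0, 0, 0.06, 0, 0, 0, 1, 0, 0, 0.076, 0, 0, 0, 1, 0, 0, 0.076, 0, 0, 0, 1, 0, 0, 0.076, 0, 0, 0, 0.8, 0, 0, 0.076, 0, 0, 0, 0.5, 0, 0, 0.076, 0, 0, 0, 0.4, 0, 0, 0.076, 0, 0, 0, 0.4, 0, 0, 0.076, 0, 0, 0, 0.4, 0, 0, 0.076, 0, 0, 0, 0.4], squeeze=40)

```text
t: 19.15
tool_pos: [0.4267, 0.1195, 0.0833]
orientation: [-3.141, 0.0, 0.001]
force: [-0.9, -1.0, 3.0]
opening: 0.0533
gripper_force: 40.0
```

Emit:
move_arm(deltas=[0, 0, -0.01, 0, 0, 0, 0.4, 0, 0, -0.03, 0, 0, 0, 0.4, 0, 0, -0.05, 0, 0, 0, 0.4, 0, 0, -0.07, 0, 0, 0, 0.4, 0, 0, -0.085, 0, 0, 0, 0.4, 0, 0, -0.09, 0, 0, 0, 0.4, 0, 0, -0.09, 0, 0, 0, 0.4])

```text
t: 20.02
tool_pos: [0.4264, 0.1195, 0.1728]
orientation: [-3.141, 0.0, 0.002]
force: [0.3, 0.8, -5.1]
opening: 0.0532
gripper_force: 40.0
```

Run:
```python
from h import *
s=robot.read_state();print(s['tool_pos'],s['t'])
go(.625,-.005,.172,0.)
```

```text
[0.42637123 0.11946427 0.17280633] 20.025
go (0.625, -0.005, 0.172) [0.1987 0.1244 0.0004] [-0.001  0.001 -0.   ]
```

Emit:
move_arm(deltas=[0.01, 0.006, 0, 0, 0, 0, 0.4, 0.03, 0.019, 0, 0, 0, 0, 0.4, 0.06, 0.038, 0, 0, 0, 0, 0.4, 0.095, 0.06, 0, 0, 0, 0, 0.4, 0.13, 0.081, 0, 0, 0, 0, 0.4, 0.16, 0.1, 0, 0, 0, 0, 0.4, 0.18, 0.113, 0, 0, 0, 0, 0.4, 0.193, 0.121, 0, 0, 0, 0, 0.4, 0.199, 0.124, 0, 0, 0, 0, 0.4, 0.199, 0.124, 0, 0, 0, 0, 0.4, 0.199, 0.124, 0, 0, 0, 0, 0.4])

```text
t: 21.4
tool_pos: [0.625, -0.0042, 0.1724]
orientation: [-3.14, -0.0, 0.003]
force: [0.5, 1.0, -5.9]
opening: 0.0534
gripper_force: 40.0
```

Run:
```python
from h import *
s=robot.read_state();print(s['tool_pos'],s['t'])
im,d=robot.read_camera("wrist");cv2.imwrite("pics/w2.png",im[:,:,::-1]);m=robot.camera_model("wrist")
v,u=np.mgrid[:384,:512]
P=np.stack([u,v,np.ones_like(u)],-1)@np.linalg.inv(m["K"]).T*d[...,None]
T=m["tool_from_camera"];W=(P@T[:3,:3].T+T[:3,3])@R.from_rotvec(s["orientation"]).as_matrix().T+s["tool_pos"]
B=(W[...,:2]-[.633,.046])@np.array([[.989,.148],[-.148,.989]])
k=(d>0)&(abs(W[...,2]-.012)<.007)&(abs(B[...,0])<.046)&(B[...,1]<.0)&(B[...,1]>-.1);print("well floor",k.sum(),B[k].min(0),B[k].max(0))
k=(d>0)&(abs(W[...,2]-.05)<.006)&(abs(B[...,0])<.08)&(B[...,1]<.02)&(B[...,1]>-.13);print("block top",k.sum(),B[k].min(0),B[k].max(0))
```

```text
[ 0.62502725 -0.00424032  0.17236014] 21.4
well floor 3214 [-0.04002873 -0.08942173] [ 0.03310939 -0.01199878]
block top 5065 [-0.04405303 -0.10381313] [0.05404937 0.01970299]
```

View pics/w2.png

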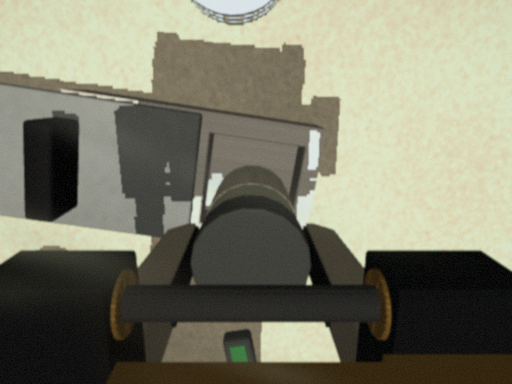

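The jar hangs centred over the open well in the wrist view, with the well rim at about (205-310,120). The well centre agrees within 1 mm, so I lower it.

Emit:
move_arm(deltas=[0, 0, 0.01, 0, 0, 0, 0.4, 0, 0, 0.025, 0, 0, 0, 0.4, 0, 0, 0.04, 0, 0, 0, 0.4, 0, 0, 0.055, 0, 0, 0, 0.4, 0, 0, 0.066, 0, 0, 0, 0.4, 0, 0, 0.073, 0, 0, 0, 0.4, 0, 0, 0.076, 0, 0, 0, 0.4, 0, 0, 0.0775, 0, 0, 0, 0.4, 0, 0, 0.0775, 0, 0, 0, 0.4])

```text
t: 22.58
tool_pos: [0.6258, -0.0045, 0.0957]
orientation: [-3.141, 0.0, 0.0]
force: [-0.6, 0.4, -5.8]
opening: 0.0534
gripper_force: 40.0
```

Emit:
move_arm(deltas=[0, 0, 0.0005, 0, 0, 0, 0.4, 0, 0, 0.001, 0, 0, 0, 0.4, 0, 0, 0.001, 0, 0, 0, 0.4, 0, 0, 0.001, 0, 0, 0, 0.4])

```text
t: 23.08
tool_pos: [0.6261, -0.0046, 0.0954]
orientation: [-3.141, 0.0, -0.001]
force: [-1.7, -0.7, 3.2]
opening: 0.0537
gripper_force: 40.0
```

Seated on the floor. Release and withdraw.

Emit:
move_arm(deltas=[0, 0, 0, 0, 0, 0, 0.7, 0, 0, 0, 0, 0, 0, 0.9, 0, 0, 0, 0, 0, 0, 1, 0, 0, 0, 0, 0, 0, 1, 0, 0, -0.03, 0, 0, 0, 1, 0, 0, -0.07, 0, 0, 0, 1, 0, 0, -0.12, 0, 0, 0, 1, 0, 0, -0.12, 0, 0, 0, 1])

```text
t: 24.08
tool_pos: [0.6286, -0.0049, 0.2204]
orientation: [-3.141, 0.0, -0.014]
force: [-0.3, -0.4, 0.3]
opening: 0.093
gripper_force: 0.0
```

Run:
```python
from h import *
s=robot.read_state();print(s['tool_pos'],s['t'],s['force'])
im,d=robot.read_camera("wrist");cv2.imwrite("pics/w3.png",im[:,:,::-1]);m=robot.camera_model("wrist")
v,u=np.mgrid[:384,:512]
P=np.stack([u,v,np.ones_like(u)],-1)@np.linalg.inv(m["K"]).T*d[...,None]
T=m["tool_from_camera"];W=(P@T[:3,:3].T+T[:3,3])@R.from_rotvec(s["orientation"]).as_matrix().T+s["tool_pos"]
k=(d>0)&(abs(W[...,2]-.11)<.01)&(np.hypot(W[...,0]-.625,W[...,1]+.005)<.04);p=W[k]
print(k.sum(),(p.min(0)+p.max(0))/2,np.median(p[:,2]))
```

```text
[ 0.62855309 -0.00486426  0.22039783] 24.075 [-0.31757259 -0.36220398  0.25373011]
3525 [ 0.62559465 -0.00481869  0.10702731] 0.11179729259626475
```

View pics/w3.png

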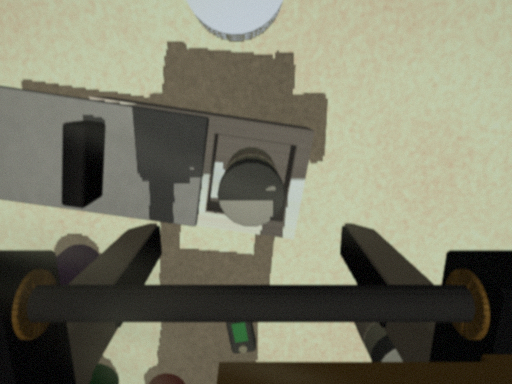

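The jar stands upright in the well at (252,185). Its cap top is at 0.112 m, as expected, and the gripper is clear.

```bash
python3 -c "
from plant import robot
print(robot.close_job())"
```

```text
the job is handed in; nothing more can be done
None
```

The job is handed in, with no verdict returned: the left jar was heavier (5.9 N lifted, against 2.4 N) and stands in the uncovered -y well after the cover slid to +y; the right jar was set back on the bench.

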